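# Change the dish on the colony counter and level its magnifier

## Task

The culture dish on the lit reading stage of the colony counter has been counted: stack it squarely on top of the pile of two finished dishes, and put the single dish that waits on the bench centrally on the reading stage in its place. Bring the raised magnifier, which has a ball handle, down so that, once you have let go of it, the lens stays level above the new dish. Keep every dish upright, set it down rather than dropping it, and do not disturb the bottle or the sand timer.

Things in the scene. Friction and masses are not known exactly. Their poses are not given: they have to be found in the camera images.
- counter: colony counter, a fixed cream box 280 mm deep (its x) by 230 mm wide (its y), flat top 48 mm above the bench; its display faces the robot, its post stands at the far side. Origin: centre of its underside on the bench; x points to the far side, z up. A steel post (16 mm thick) carries the magnifier's hinge at (115, 0, 130) mm in this frame; the stage's centre is at (-15, 0, 50) mm
- stage (a point): centre of the reading stage's top face: a white opal disc of 112 mm diameter with a printed 65 mm ring and cross, 50 mm above the bench (2 mm above the box's top). Same axes as the counter; the hinge lies 130 mm along its +x and 80 mm higher
- hinge (a point): centre of the magnifier's hinge at the top of the post, 130 mm above the bench; same axes as the counter, and its y is the hinge axis
- lens (a point): centre of the magnifier's lens: round glass in a black frame, 99 mm outer diameter, 11 mm thick, 130 mm from the hinge. z: the lens axis, straight up when level; x points back to the hinge; y is the hinge axis. It starts raised nearly upright above the post (75 to 85 degrees up) and swings down towards the robot to lie over the stage, 80 mm above it
- ball (a point): centre of the magnifier's ball handle, a black ball of 24 mm diameter on a 9 mm rod in the lens's plane, 210 mm from the hinge and 80 mm beyond the lens's centre; same axes as the lens. Nothing is near it: it can be pinched from above, fingers closing along the hinge axis, at any angle of the arm, and it can turn between the fingers
- dish_read: the counted culture dish, which starts on the reading stage: a round clear dish with lid and tan agar, 60 mm diameter, 15 mm high, 30 g, all dishes alike. Origin: centre of its underside; z up
- dish_next: the dish to be read next, single on the bench to one side of the counter; same make. Origin: centre of its underside
- pile_bottom: lower dish of the finished pile, on the bench to the other side of the counter; same make, origin the centre of its underside
- pile_top: upper dish of the finished pile, 15 mm above the lower one; same make, origin the centre of its underside, the flat lid's top 15 mm higher
- reagent_bottle: bystander: white bottle with a blue cap, 66 mm diameter, 150 mm high, to the left of the counter's far end; origin under its centre
- sand_timer: bystander: sand timer with yellow ends, 48 mm diameter, 100 mm high, to the right of the counter's far end; origin under its centre
- magnifier: the magnifier: slim sprung steel arm, lens, ball handle; about 0.25 kg; origin 20 mm from the hinge, axes as the lens. A stiff friction hinge holds it where it is left: about 3 N down or 6 N up at the ball makes it slip. The arm gives before the hinge slips, so on release the lens springs back (roughly 5 to 9 degrees if brought down, 13 to 17 if lifted), by a different amount each day
Not all that is in view belongs to the job. Leave any blue or yellow look-alike of the dish_read alone.

How it is judged:
By the outcome, as a careful person would: the job done as asked, in the order asked, and still so for the second after the job is handed in, with the robot touching nothing.
It also fails if it takes over 72 s, if anything falls off the work surface, if the arm or the gripper's body presses on something with over 40 N, if the wrist force passes 120 N, or if a joint passes its speed limit or range.

## Robot

A 7-joint arm with a two-finger parallel gripper is mounted at the origin on the work surface. World frame = base frame: x ahead of the robot, y to its left, z up, the work surface at z = 0. Lengths are in m, angles in rad, forces in N, time in s.
With the tool pointing down it reaches from about 0.4 to 0.85 m from the base axis. Payload 10.4 kg.
Tool frame: the origin (TCP) lies at the centre of the arm's flange, where the gripper is bolted on; the fingertips stand 173 mm ahead of it and the grasp point (between the pads) lies 155 mm ahead of it; z points along the fingers, y is the line along which they close (so a half turn about z gives the same grasp; the last joint's range is limited). The gripper opens to 85 mm and grips with 20 to 120 N. Pads are 22 mm wide; open, the fingers measure 114 mm over their backs; the gripper's body (76 mm by 85 mm) begins 54 mm behind the grasp point. The pads swing forward as they close: fully open they stand 13 mm farther back than shut.
Start: joints at [-1.191, 0.332, -0.065, 1.46, 0.022, 1.35, -0.088], TCP at [0.245, 0.575, 0.405] pointing down, gripper open.
Joint ranges: [-2.6, 2.6], [-0.5, 2.12], [-1.47, 1.34], [0.16, 2.42], [-1.27, 4.41], [0.06, 2.06], [-2.6, 2.6]. Speed limits (rad/s): [2.22, 2.22, 2.79, 2.79, 3.14, 3.14, 3.14].

## Interface

Orientations are given as a unit quaternion [x, y, z, w].
In Python, from workcell import manip, viewer, finder gives the robot as it stands.
- The arm moves only by the tool arm_command, never from a script. Its argument "plan" is a list of rows, each an object with "dp": the shift along the tool's x, y, z in mm, a list of three; "spin": the turn about the tool's z in rad. A call has 1 to 5 rows; each row shifts and turns the commanded pose from where the row before left it, along the tool's axes as they then stand; what a row does not reach is not made up. A row lasts 1/10 s, in which the tool goes at most 50 mm and 8.59 degrees, less where a joint would pass 70% of its speed; a pose out of reach is approached as far as the arm can. A call is refused whole if a number of a shift passes 50 or a number of a turn 0.15, either way. A call with a gripper value outside its range is refused whole. "grip" is the closure, from -1 (fully open) to 1 (shut), set as the call begins (left out, the last holds). The fingers move at their own pace and stop on an object; "newtons" is the grip in N (left out, the last holds). Time passes only in rows, so rows that do not move let the fingers close. It gives the time, the measured TCP pose, the force, the opening and the grip force at its end, in the units of the state.
- manip.get_obs(): the state, without advancing time (a new reading comes with each control period).
- viewer.camera(name): name is "side" or "top" or "wrist"; returns the picture (384x512x3 uint8, blue, green, red); there is no depth.
- viewer.camera_params(name): a dict with "vertical_fov" (degrees; the focal length in pixels is half the picture's height over the tangent of half this angle, whatever the lens; pixels are square), "cx", "cy" (the principal point, pixels), "R" (3x3) and "t" (3): a world point X has camera coordinates R X + t; the wrist camera has in their place "T_tool_cam" (4x4, takes a point from camera to tool coordinates, whose origin is the TCP and whose axes are the flange's). Camera axes: x right, y down, z forward; pixel columns grow to the right and rows downward; lengths in m; the calibration is good to about 2 mm. A picture is of the moment at which its call begins: read the wrist's pose just before it. camera_params takes no time and is no camera call.
- manip.hand_in(): hands the job in; it is judged then, once.
Trained networks look in the newest picture that a camera, given by its name, has taken for a name from the list of things; names that differ only in an ending like _2 or _b are one class to them, and where a whole thing is asked for, a point or a joint stands for the part that bears it (a point fixed in the world has none). Each returns a list of dicts, best first, with "score" (0 to 1); they miss things now and then, are a little off and sometimes report something else, mostly with a low value. They report only what shows in the picture. A call takes as long as a camera call. They do not tell look-alikes from the thing itself.
- finder.find_in(camera, thing): "position" ([x, y, z] in m, in world coordinates, good to about 4 mm: the middle of the surface that is visible of it).
The state is a dict: "clock": time; "joint_pos": joint angles; "joint_velocities": joint speeds; "tau": joint torques, N m; "position": TCP position; "ee_rot": TCP orientation; "ft_force": force on the tool from outside, world axes, zero at the start; "torque": the same for the moment, N m; "grip_width": opening from 0.0 (shut) to 1.0 (fully open); "grasp_force": force on a finger pad.
Only numpy, scipy, OpenCV 4.12 (cv2) and the standard library are available. Lean on these libraries where they do the work, as an engineer would, in place of code of your own. Each camera call takes 0.05 s, during which the arm holds its last target. There are 200 camera calls.

## Working session

There is one attempt and no reset: what is moved stays moved. The work goes in short steps, Python scripts to look and compute and a tool call to move; the robot and the scene stay as the last step left them, time stands still between calls to the robot, and variables do not carry over. Pictures are saved under pics/ and viewed, at most 10 in all, crops included, and the job is handed in when it is done.

Besides the shell and the picture viewer there is one more tool, called after "Request:" by a JSON object that holds its "op" and its "data", one argument or row to a line. arm_command: Moves the arm, as the interface text tells. Its arguments: {"type":"object","properties":{"plan":{"type":"array","items":{"type":"object","properties":{"dp":{"type":"array","items":{"type":"number"}},"spin":{"type":"number"}}}},"grip":{"type":"number"},"newtons":{"type":"number"}},"required":["plan"]}

```bash
mkdir -p pics
cat > h.py <<'E'
import numpy as np, cv2
from workcell import manip, viewer, finder
from scipy.spatial.transform import Rotation as Ro
def cam(n):
    p=viewer.camera_params(n); f=192/np.tan(np.radians(p['vertical_fov'])/2)
    K=np.array([[f,0,p['cx']],[0,f,p['cy']],[0,0,1]])
    if 'R' in p: R=np.array(p['R']);t=np.array(p['t'])
    else:
        o=manip.get_obs(); T=np.eye(4);T[:3,:3]=Ro.from_quat(o['ee_rot']).as_matrix();T[:3,3]=o['position']
        W=np.linalg.inv(T@np.array(p['T_tool_cam']));R=W[:3,:3];t=W[:3,3]
    return K,R,t
def proj(n,X):
    K,R,t=cam(n); c=K@(R@np.array(X)+t); return c[:2]/c[2]
def atz(n,u,v,z):
    K,R,t=cam(n); d=R.T@np.linalg.inv(K)@np.array([u,v,1.]); o=-R.T@t; return o+d*(z-o[2])/d[2]
E
python3 - <<'E'
from h import *
o=manip.get_obs()
for k in o: print(k,np.round(o[k],3))
for n in ['top','side']:
    im=viewer.camera(n); cv2.imwrite(f'pics/{n}0.png',im)
    for th in ['dish_read','pile_top','stage','hinge','lens','ball','counter','reagent_bottle','sand_timer']:
        for r in finder.find_in(n,th)[:5]: print(n,th,round(r['score'],2),np.round(r['position'],3),np.round(proj(n,r['position'])))
E
```

```text
clock 0.0
joint_pos [-1.191  0.333 -0.065  1.461  0.022  1.35  -0.088]
joint_velocities [ 0.001 -0.    -0.    -0.001 -0.002  0.    -0.002]
tau [-0.0000e+00 -6.2543e+01  4.9000e-02 -3.9161e+01  1.6000e-02  1.0000e-02
 -0.0000e+00]
position [0.245 0.575 0.404]
ee_rot [ 0.2    0.98  -0.001 -0.   ]
ft_force [-0.789  0.613  0.367]
torque [ 0.001 -0.065  0.055]
grasp_force 0.0
grip_width 0.998
top dish_read 0.89 [0.489 0.207 0.016] [193. 208.]
top dish_read 0.8 [0.515 0.026 0.062] [252. 198.]
top dish_read 0.72 [ 0.503 -0.171  0.015] [317. 203.]
top dish_read 0.63 [0.329 0.14  0.014] [215. 261.]
top dish_read 0.51 [0.74  0.043 0.016] [246. 127.]
top pile_top 0.53 [ 0.503 -0.347  0.033] [376. 202.]
top stage 0.92 [0.527 0.012 0.05 ] [257. 194.]
top hinge 0.91 [0.53  0.014 0.046] [256. 193.]
top lens 0.69 [0.602 0.016 0.302] [256. 154.]
top ball 0.49 [0.603 0.015 0.298] [257. 154.]
top ball 0.4 [0.648 0.242 0.107] [177. 151.]
top counter 0.56 [0.527 0.016 0.046] [256. 195.]
top reagent_bottle 0.58 [0.652 0.239 0.105] [178. 150.]
top sand_timer 0.86 [ 0.66  -0.292  0.1  ] [362. 146.]
top sand
[... 284 characters left out ...]
202 0.016] [226. 175.]
side pile_top 0.79 [ 0.505 -0.347  0.031] [291. 309.]
side pile_top 0.5 [ 0.654 -0.306  0.062] [347. 271.]
side stage 0.76 [ 0.539 -0.021  0.047] [262. 209.]
side stage 0.58 [ 0.505 -0.347  0.029] [291. 310.]
side stage 0.41 [0.61  0.007 0.273] [285. 128.]
side hinge 0.95 [ 0.536 -0.021  0.049] [261. 209.]
side lens 0.66 [0.609 0.003 0.274] [285. 128.]
side ball 0.87 [0.608 0.007 0.275] [284. 128.]
side ball 0.59 [ 0.654 -0.301  0.065] [346. 269.]
side counter 0.56 [ 0.537 -0.02   0.046] [261. 209.]
side reagent_bottle 0.62 [0.652 0.231 0.076] [272. 145.]
side reagent_bottle 0.39 [ 0.536 -0.016  0.043] [260. 209.]
side sand_timer 0.65 [ 0.655 -0.303  0.063] [346. 270.]
```

Run:
```python
import cv2
for n,(a,b,c,d) in {'top':(100,300,150,410),'side':(80,340,150,410)}.items():
    im=cv2.imread(f'pics/{n}0.png')[a:b,c:d]; cv2.imwrite(f'pics/{n}0c.png',cv2.resize(im,None,fx=2.3,fy=2.3,interpolation=cv2.INTER_CUBIC))
```

```text
(no output)
```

View pics/top0c.png

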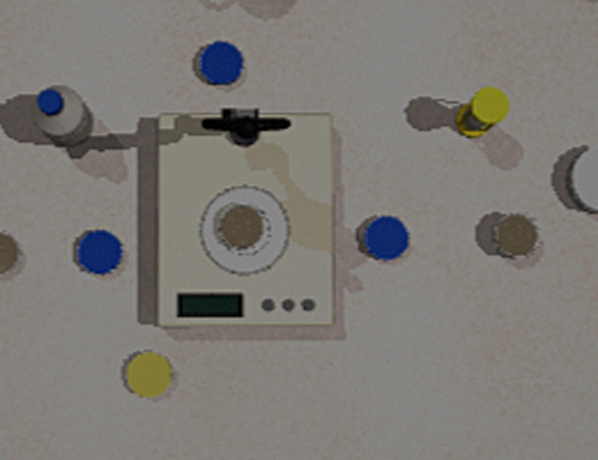

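View pics/side0c.png

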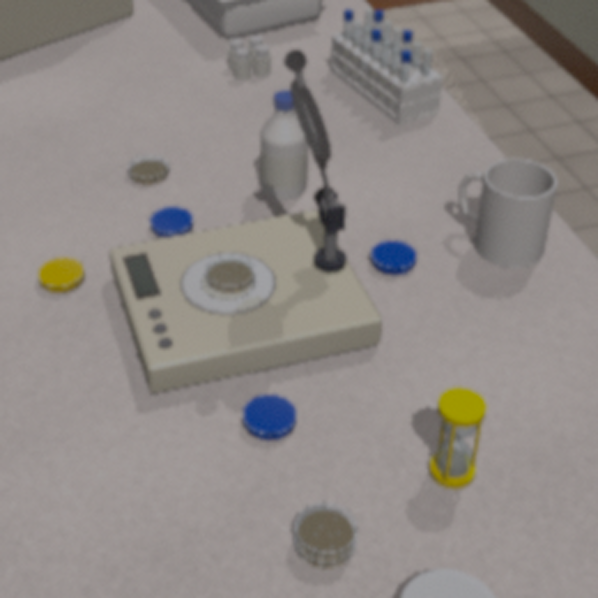

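Top view: candidates for the counted dish are tan on the stage (252,198), blue (193,208), blue (317,203), blue (246,127), yellow (215,261), tan single at the left edge (151,210) and the tan pile on the right (374,203). I choose tan on the stage as dish_read, tan at left as dish_next, and the tan double on the right as the pile. In the side crop, they sit at (230,277), (148,172) and (325,535).

Run:
```python
from h import *
print('next',atz('top',151,210,.012),atz('side',214.3,154.8,.012))
print('read',atz('top',254.5,198.5,.062),atz('side',249.5,200,.062))
print('pile',atz('top',374.3,202.6,.027))
print('T',np.round(viewer.camera_params('wrist')['T_tool_cam'],3),viewer.camera_params('wrist')['vertical_fov'])
```

```text
next [0.48466899 0.33551105 0.012     ] [0.4839833  0.32945975 0.012     ]
read [0.51337553 0.01972611 0.062     ] [0.5133085  0.00919995 0.062     ]
pile [ 0.5016225  -0.34441557  0.027     ]
T [[-0.001 -0.947 -0.323  0.083]
 [ 1.    -0.001 -0.     0.001]
 [-0.    -0.323  0.947  0.031]
 [ 0.     0.     0.     1.   ]] 60.57753743749469
```

Request:
{"op": "arm_command", "data": {
  "plan": [
    {"dp":[0,0,0],"spin":-0.134},
    {"dp":[0,0,0],"spin":-0.134},
    {"dp":[0,0,0],"spin":-0.134},
    {"dp":[0,0,0],"spin":0}
  ],
  "grip": -1
}}

```text
clock: 1.4
position: [0.245, 0.575, 0.4047]
ee_rot: [-0.001, 1.0, 0.0, -0.0]
ft_force: [0.7, 0.6, -0.3]
grip_width: 0.998
grasp_force: 0.0
```

Request:
{"op": "arm_command", "data": {
  "plan": [
    {"dp":[-36,-41,0],"spin":0},
    {"dp":[-36,-41,0],"spin":0},
    {"dp":[-36,-41,0],"spin":0},
    {"dp":[-36,-41,0],"spin":0},
    {"dp":[-36,-41,0],"spin":0}
  ]
}}

```text
clock: 1.9
position: [0.4108, 0.3852, 0.405]
ee_rot: [0.003, 1.0, 0.0, 0.0]
ft_force: [0.9, 0.4, 0.4]
grip_width: 1.001
grasp_force: 0.0
```

Request:
{"op": "arm_command", "data": {
  "plan": [
    {"dp":[-36,-41,0],"spin":0},
    {"dp":[0,0,0],"spin":0},
    {"dp":[0,0,0],"spin":0}
  ]
}}

```text
clock: 2.2
position: [0.4435, 0.3484, 0.4049]
ee_rot: [0.004, 1.0, 0.0, 0.0]
ft_force: [-0.4, 0.8, -0.3]
grip_width: 1.003
grasp_force: 0.0
```

```bash
cat >> h.py <<'E'
def circ(n,u,v,zz,r=.030):
    # tan-disc search: dump crop around pixel
    pass
E
python3 - <<'E'
from h import *
cv2.imwrite('pics/w1.png',viewer.camera('wrist'))
for th in ['dish_next','stage']:
    for r in finder.find_in('wrist',th)[:5]: print(th,round(r['score'],2),np.round(r['position'],3),np.round(proj('wrist',r['position'])))
E
```

```text
dish_next 0.98 [0.489 0.346 0.017] [253. 200.]
stage 0.58 [0.517 0.114 0.05 ] [ 39. 235.]
```

Request:
{"op": "arm_command", "data": {
  "plan": [
    {"dp":[0,-50,0],"spin":0},
    {"dp":[0,-50,0],"spin":0},
    {"dp":[0,-50,0],"spin":0},
    {"dp":[0,-50,0],"spin":0},
    {"dp":[0,-50,0],"spin":0}
  ]
}}

```text
clock: 2.85
position: [0.4418, 0.0987, 0.4049]
ee_rot: [-0.0, 1.0, 0.0, 0.0]
ft_force: [1.8, 0.2, 0.0]
grip_width: 1.004
grasp_force: 0.0
```

Request:
{"op": "arm_command", "data": {
  "plan": [
    {"dp":[-20,-50,0],"spin":0},
    {"dp":[-20,-14,0],"spin":0},
    {"dp":[0,0,0],"spin":0},
    {"dp":[0,0,0],"spin":0}
  ]
}}

```text
clock: 3.25
position: [0.481, 0.0402, 0.4045]
ee_rot: [0.0, 1.0, 0.0, -0.0]
ft_force: [0.5, 0.5, -0.2]
grip_width: 1.003
grasp_force: 0.0
```

Run:
```python
from h import *
im=viewer.camera('wrist');cv2.imwrite('pics/w2.png',im)
print(manip.get_obs()['position'])
for th in ['dish_read','stage','ball','hinge']:
    for r in finder.find_in('wrist',th)[:5]: print(th,round(r['score'],2),np.round(r['position'],3),np.round(proj('wrist',r['position'])))
cv2.imwrite('pics/w12.png',np.hstack([cv2.resize(cv2.imread('pics/w1.png'),(400,300)),cv2.resize(im,(400,300))]))
```

```text
[0.4807392  0.04061015 0.40451364]
dish_read 0.96 [0.338 0.142 0.015] [361.  16.]
dish_read 0.96 [0.73  0.053 0.017] [266. 340.]
dish_read 0.91 [0.489 0.205 0.012] [403. 166.]
dish_read 0.72 [0.512 0.016 0.063] [233. 201.]
dish_read 0.67 [ 0.506 -0.17   0.014] [ 72. 181.]
stage 0.82 [0.494 0.022 0.049] [239. 180.]
hinge 0.97 [0.498 0.023 0.05 ] [240. 184.]
```

View pics/w12.png

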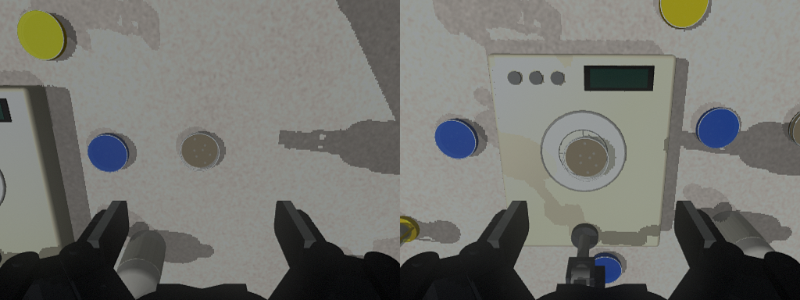

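Left half (w1): dish_next is the tan disc at about (257,193) full-res, with a blue look-alike at (138,195). Right half (w2): the tan dish_read is on the white stage at (238,196), with blue dishes at both sides (73,178) and (407,163).

Run:
```python
from h import *
im=cv2.imread('pics/w2.png'); c=im[110:270,160:330]
cv2.imwrite('pics/w2c.png',cv2.resize(c,None,fx=3.5,fy=3.5,interpolation=cv2.INTER_CUBIC))
# predicted stage circles for overlay check
h=cv2.cvtColor(im,cv2.COLOR_BGR2HSV)
for p in [(238,196),(200,200),(240,160),(205,165),(238,225),(180,150),(300,150)]: print(p,h[p[1],p[0]])
```

```text
(238, 196) [ 21  53 101]
(200, 200) [ 98   7 154]
(240, 160) [ 90   8 153]
(205, 165) [ 90   7 154]
(238, 225) [ 24  36 105]
(180, 150) [ 45  10 154]
(300, 150) [ 36  25 152]
```

View pics/w2c.png

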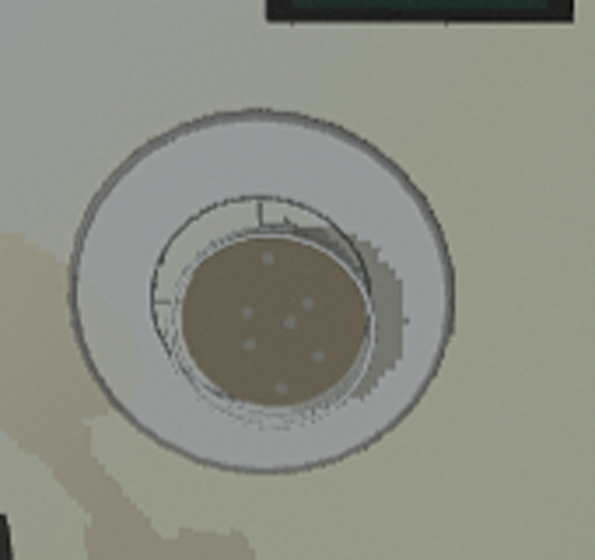

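```bash
cat >> h.py <<'E'
def quad(n,l,r,t,b,z):
    "centre and diameters of a disc at height z from its left/right/top/bottom extreme pixels"
    cy=(t+b)/2;cx=(l+r)/2
    P=[atz(n,*q,z) for q in ((l,cy),(r,cy),(cx,t),(cx,b))]
    return np.round(np.r_[np.mean(P,0)[:2],np.linalg.norm(P[0]-P[1]),np.linalg.norm(P[2]-P[3])],4)
def seg(im,u,v,lo,hi):
    "extremes and centroid of the colour blob at (u,v), HSV bounds"
    m=cv2.inRange(cv2.cvtColor(im,cv2.COLOR_BGR2HSV),np.array(lo),np.array(hi))
    m=cv2.morphologyEx(m,cv2.MORPH_CLOSE,np.ones((5,5),np.uint8))
    _,L,S,C=cv2.connectedComponentsWithStats(m); i=L[int(v),int(u)]
    x,y,w,hh,a=S[i]; return x-.5,x+w-.5,y-.5,y+hh-.5,a,C[i],i
E
python3 - <<'E'
from h import *
f=lambda a,o:o+a/3.5
print('stage',quad('wrist',f(74,160),f(451,160),f(120,110),f(471,110),.05))
for z in (.053,.057,.062):print('agar',quad('wrist',f(181,160),f(371,160),f(236,110),f(406,110),z))
print('lid',quad('wrist',f(176,160),f(374,160),f(228,110),f(412,110),.065))
s=seg(cv2.imread('pics/w2.png'),238,196,(12,40,60),(30,255,140));print(s)
p=viewer.camera_params('wrist')
E
```

```text
stage [0.5116 0.0172 0.1122 0.111 ]
agar [0.5175 0.0212 0.0565 0.0539]
agar [0.516  0.0215 0.0557 0.0533]
agar [0.5141 0.0218 0.0549 0.0524]
lid [0.5128 0.0217 0.0566 0.0562]
(np.float64(211.5), np.float64(263.5), np.float64(177.5), np.float64(225.5), np.int32(1942), array([237.55973223, 201.12255407]), np.int32(21))
```

Request:
{"op": "arm_command", "data": {
  "plan": [
    {"dp":[-9,-5,40],"spin":0},
    {"dp":[-9,-5,35],"spin":0},
    {"dp":[-8,-4,35],"spin":0},
    {"dp":[-8,-4,30],"spin":0},
    {"dp":[0,0,0],"spin":0}
  ]
}}

```text
clock: 4.0
position: [0.5139, 0.021, 0.2612]
ee_rot: [0.0, 1.0, -0.001, -0.003]
ft_force: [-0.4, 0.4, 0.3]
grip_width: 0.999
grasp_force: 0.0
```

Run:
```python
from h import *
o=manip.get_obs();print(o['position'],o['ee_rot'],o['ft_force'])
im=viewer.camera('wrist');cv2.imwrite('pics/w3.png',im)
s=seg(im,*proj('wrist',[.516,.0215,.06]),(12,40,60),(30,255,140));print(s)
for z in (.057,.062):print(quad('wrist',*s[:4],z))
```

```text
[0.51394864 0.02097454 0.26117167] [ 3.13886801e-04  9.99994940e-01 -8.49543032e-04 -3.04945118e-03] [-0.4021227   0.35424654  0.30256574]
(np.float64(209.5), np.float64(301.5), np.float64(190.5), np.float64(275.5), np.int32(5944), array([255.88744953, 233.1756393 ]), np.int32(14))
[0.5162 0.0204 0.0541 0.0551]
[0.5138 0.0204 0.0525 0.0536]
```

View pics/w3.png

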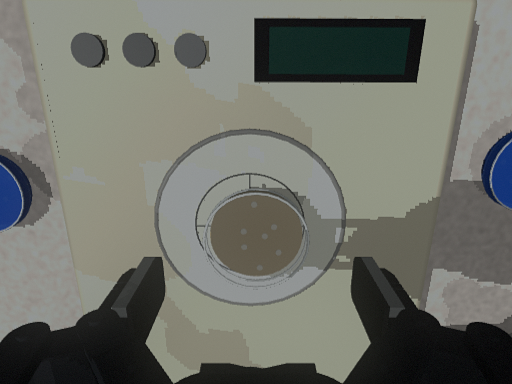

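The tan dish is centred between the fingers at (256,233); the stage ellipse spans x 155–345, y 130–304. Next I descend and close.

Request:
{"op": "arm_command", "data": {
  "plan": [
    {"dp":[-1,0,15],"spin":0},
    {"dp":[0,0,12],"spin":0},
    {"dp":[0,0,8],"spin":0},
    {"dp":[0,0,0],"spin":0}
  ]
}}

```text
clock: 4.45
position: [0.5157, 0.0212, 0.2294]
ee_rot: [0.0, 1.0, 0.0, -0.0]
ft_force: [-0.1, -0.2, 0.4]
grip_width: 1.003
grasp_force: 0.0
```

Request:
{"op": "arm_command", "data": {
  "plan": [
    {"dp":[0,0,2],"spin":0},
    {"dp":[0,0,0],"spin":0},
    {"dp":[0,0,0],"spin":0},
    {"dp":[0,0,0],"spin":0},
    {"dp":[0,0,0],"spin":0}
  ],
  "grip": 0.6,
  "newtons": 25
}}

```text
clock: 4.95
position: [0.5162, 0.021, 0.2285]
ee_rot: [0.0, 1.0, 0.0, 0.0]
ft_force: [-2.4, -0.1, 6.5]
grip_width: 0.68
grasp_force: 25.9
```

Run:
```python
from h import *
print(quad('wrist',155.5,345,131,304,.05))
```

```text
[0.4984 0.0181 0.092  0.092 ]
```

Request:
{"op": "arm_command", "data": {
  "plan": [
    {"dp":[0,0,-5],"spin":0},
    {"dp":[0,0,-15],"spin":0},
    {"dp":[0,0,-25],"spin":0},
    {"dp":[0,0,-25],"spin":0},
    {"dp":[0,0,0],"spin":0}
  ]
}}

```text
clock: 5.45
position: [0.5171, 0.0208, 0.3013]
ee_rot: [0.001, 1.0, 0.001, 0.003]
ft_force: [0.6, -0.8, 0.1]
grip_width: 0.678
grasp_force: 27.0
```

Run:
```python
from h import *
o=manip.get_obs();print(o['position'],o['ft_force'],o['torque'],o['grip_width'],o['grasp_force'])
im=viewer.camera('wrist');cv2.imwrite('pics/w4.png',im)
p=o['position']
s=seg(im,*proj('wrist',p-[0,0,.163]),(12,40,60),(30,255,140));print(s)
for d in (.163,.168,.173):print(d,quad('wrist',*s[:4],p[2]-d)-np.r_[p[:2],0,0])
```

```text
[0.51714181 0.02083018 0.30132419] [ 0.58757955 -0.83153669  0.13714308] [-0.04474614 -0.07207228  0.02927693] 0.6781781141170037 26.955354809761047
(np.float64(202.5), np.float64(312.5), np.float64(205.5), np.float64(304.5), np.int32(8294), array([257.42946708, 255.25476248]), np.int32(17))
0.163 [-0.00854181  0.00086982  0.0491      0.0502    ]
0.168 [-0.00564181  0.00086982  0.051       0.0521    ]
0.173 [-0.00284181  0.00086982  0.0529      0.0541    ]
```

View pics/w4.png

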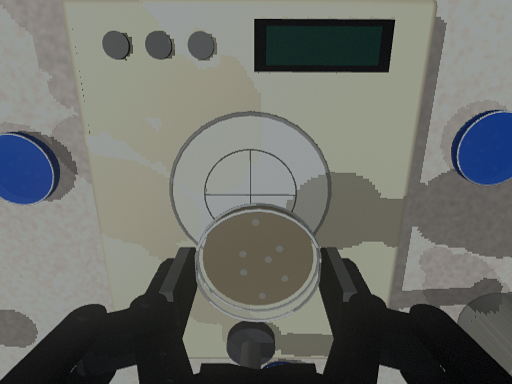

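Dish_read is held level between the fingertips at (258,258); the stage cross is now free at (250,194). I carry it toward the pile.

Run:
```python
from h import *
print('stage cross',atz('wrist',250,194,.05))
```

```text
stage cross [0.50998745 0.01642619 0.05      ]
```

Request:
{"op": "arm_command", "data": {
  "plan": [
    {"dp":[3,-30,0],"spin":0},
    {"dp":[3,-45,0],"spin":0},
    {"dp":[3,-45,0],"spin":0},
    {"dp":[3,-45,0],"spin":0},
    {"dp":[3,-45,0],"spin":0}
  ]
}}

```text
clock: 6.0
position: [0.5002, -0.1906, 0.2971]
ee_rot: [0.0, 1.0, 0.0, -0.0]
ft_force: [0.6, 0.6, -0.6]
grip_width: 0.681
grasp_force: 27.0
```

Request:
{"op": "arm_command", "data": {
  "plan": [
    {"dp":[0,-45,0],"spin":0},
    {"dp":[0,-40,0],"spin":0},
    {"dp":[0,-20,0],"spin":0},
    {"dp":[0,0,0],"spin":0},
    {"dp":[0,0,0],"spin":0}
  ]
}}

```text
clock: 6.5
position: [0.5006, -0.2938, 0.2968]
ee_rot: [0.001, 1.0, 0.0, -0.001]
ft_force: [0.2, 0.9, -0.9]
grip_width: 0.686
grasp_force: 27.0
```

Run:
```python
from h import *
o=manip.get_obs();p=o['position'];print(p,o['ee_rot'],o['grip_width'],o['grasp_force'])
im=viewer.camera('wrist');cv2.imwrite('pics/w5.png',im)
print([(r['score'],np.round(r['position'],3),proj('wrist',r['position'])) for r in finder.find_in('wrist','pile_top')])
print(proj('wrist',[.502,-.345,.03]))
```

```text
[ 0.50063149 -0.29375394  0.29680015] [ 6.71044901e-04  9.99999491e-01  3.43127768e-04 -6.71065665e-04] 0.6856713796806101 26.99369341135025
[(0.74, array([ 0.5  , -0.351,  0.03 ]), array([179.98017045, 194.69919465])), (0.66, array([ 0.574, -0.102,  0.03 ]), array([485.11553429, 278.84063309]))]
[187.62273178 197.048777  ]
```

View pics/w5.png

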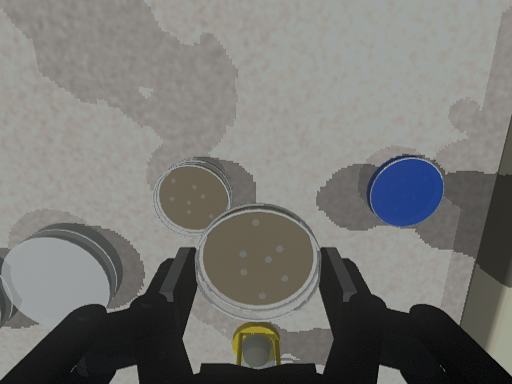

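The held dish is in the centre, with the pile at (194,197), the blue one at (406,190), a white tub at left (60,280) and the sand timer below (257,345).

Run:
```python
from h import *
im=cv2.imread('pics/w5.png')
s=seg(im,194,197,(12,40,60),(30,255,140));print(s)
for z in (.022,.026):print('pile agar',quad('wrist',*s[:4],z))
print('pile lid',quad('wrist',154,233,158,236,.03))
s=seg(im,258,258,(12,40,60),(30,255,140));print(s)
for z in (0,.03,.06): print('tub',atz('wrist',122,280,z),atz('wrist',110,285,z))
```

```text
(np.float64(158.5), np.float64(312.5), np.float64(162.5), np.float64(304.5), np.int32(11795), array([238.61831284, 237.49910979]), np.int32(7))
pile agar [ 0.539  -0.3098  0.126   0.129 ]
pile agar [ 0.537  -0.3095  0.124   0.1269]
pile lid [ 0.5026 -0.3406  0.0601  0.0633]
(np.float64(158.5), np.float64(312.5), np.float64(162.5), np.float64(304.5), np.int32(11795), array([238.61831284, 237.49910979]), np.int32(7))
tub [ 0.59538707 -0.41901441  0.        ] [ 0.60086811 -0.43107013  0.        ]
tub [ 0.57535844 -0.4046754   0.03      ] [ 0.58022096 -0.41537067  0.03      ]
tub [ 0.55532981 -0.3903364   0.06      ] [ 0.55957381 -0.39967121  0.06      ]
```

Request:
{"op": "arm_command", "data": {
  "plan": [
    {"dp":[-12,-16,6],"spin":0},
    {"dp":[-12,-16,6],"spin":0},
    {"dp":[-10,-16,5],"spin":0},
    {"dp":[0,0,0],"spin":0},
    {"dp":[0,0,0],"spin":0}
  ]
}}

```text
clock: 7.1
position: [0.535, -0.341, 0.2803]
ee_rot: [-0.0, 1.0, 0.0, -0.0]
ft_force: [-0.1, 0.6, 0.5]
grip_width: 0.682
grasp_force: 27.0
```

Run:
```python
from h import *
o=manip.get_obs();p=o['position'];print(p,o['ee_rot'])
im=viewer.camera('wrist');cv2.imwrite('pics/w6.png',im)
m=cv2.inRange(cv2.cvtColor(im,cv2.COLOR_BGR2HSV),np.array((12,40,60)),np.array((30,255,140)))
n,L,S,C=cv2.connectedComponentsWithStats(cv2.morphologyEx(m,cv2.MORPH_OPEN,np.ones((3,3),np.uint8)))
for i in range(1,n):
    x,y,w,h,a=S[i]
    if a>800:
        print(S[i],C[i])
        for z in (.022,.026,.03): print(z,quad('wrist',x-.5,x+w-.5,y-.5,y+h-.5,z))
        for d in (.171,.175): print('held',d,quad('wrist',x-.5,x+w-.5,y-.5,y+h-.5,p[2]-d)-np.r_[p[:2],0,0])
cv2.imwrite('pics/w6c.png',cv2.resize(im[90:330,120:400],None,fx=2.5,fy=2.5,interpolation=cv2.INTER_CUBIC))
```

```text
[ 0.53500482 -0.34099453  0.28030561] [-1.38099386e-04  9.99999861e-01  3.82566908e-04 -3.35256012e-04]
[ 215  122   75   74 4270] [252.23114754 158.39016393]
0.022 [ 0.5045 -0.344   0.0529  0.0534]
0.026 [ 0.5036 -0.3439  0.052   0.0525]
0.03 [ 0.5027 -0.3438  0.0511  0.0515]
held 0.171 [-0.05080482 -0.00150547  0.0326      0.0329    ]
held 0.175 [-0.04980482 -0.00160547  0.0335      0.0338    ]
[ 203  212  110   93 7746] [257.58959463 257.47534211]
0.022 [ 0.5847 -0.3401  0.0862  0.0829]
0.026 [ 0.5824 -0.3401  0.0847  0.0814]
0.03 [ 0.58   -0.3401  0.0832  0.08  ]
held 0.171 [-0.00140482  0.00089453  0.0531      0.051     ]
held 0.175 [0.00099518 0.00089453 0.0546     0.0525    ]
```

View pics/w6c.png

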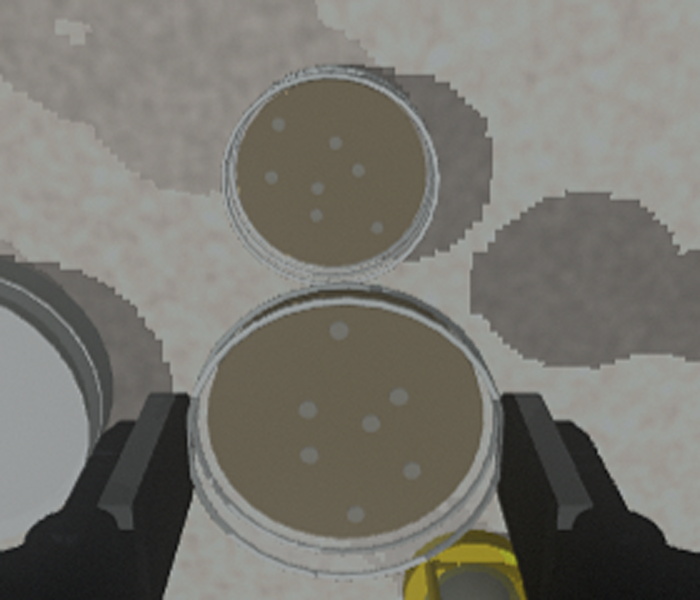

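The pile (328,172 in the crop) and held dish are both clear; the tub at left stays outside the finger path.

Request:
{"op": "arm_command", "data": {
  "plan": [
    {"dp":[14,-2,5],"spin":0},
    {"dp":[14.5,-2,15],"spin":0},
    {"dp":[0,0,20],"spin":0},
    {"dp":[0,0,20],"spin":0},
    {"dp":[0,0,0],"spin":0}
  ]
}}

```text
clock: 7.65
position: [0.5056, -0.3442, 0.2187]
ee_rot: [-0.0, 1.0, 0.001, -0.002]
ft_force: [-0.4, 0.6, 0.1]
grip_width: 0.684
grasp_force: 27.1
```

Request:
{"op": "arm_command", "data": {
  "plan": [
    {"dp":[0,0,3],"spin":0},
    {"dp":[0,0,3],"spin":0},
    {"dp":[0,0,1],"spin":0},
    {"dp":[0,0,0],"spin":0},
    {"dp":[0,0,0],"spin":0}
  ]
}}

```text
clock: 8.15
position: [0.5064, -0.3461, 0.214]
ee_rot: [0.0, 1.0, -0.0, 0.0]
ft_force: [0.1, 0.2, -0.5]
grip_width: 0.682
grasp_force: 27.1
```

Request:
{"op": "arm_command", "data": {
  "plan": [
    {"dp":[0,1,1],"spin":0},
    {"dp":[0,0,1],"spin":0},
    {"dp":[0,0,0],"spin":0}
  ]
}}

```text
clock: 8.45
position: [0.5062, -0.345, 0.2115]
ee_rot: [0.0, 1.0, 0.0, -0.0]
ft_force: [0.6, -0.6, -0.1]
grip_width: 0.68
grasp_force: 27.1
```

Request:
{"op": "arm_command", "data": {
  "plan": [
    {"dp":[0,0,1],"spin":0},
    {"dp":[0,0,0],"spin":0}
  ]
}}

```text
clock: 8.65
position: [0.5062, -0.345, 0.2105]
ee_rot: [0.0, 1.0, 0.0, -0.0]
ft_force: [0.7, -0.1, 0.4]
grip_width: 0.679
grasp_force: 27.1
```

Request:
{"op": "arm_command", "data": {
  "plan": [
    {"dp":[0,0,1],"spin":0},
    {"dp":[0,0,0],"spin":0}
  ]
}}

```text
clock: 8.85
position: [0.5062, -0.345, 0.2095]
ee_rot: [0.0, 1.0, 0.0, -0.0]
ft_force: [0.8, -0.1, -1.0]
grip_width: 0.681
grasp_force: 27.1
```

Request:
{"op": "arm_command", "data": {
  "plan": [
    {"dp":[0,0,0.7],"spin":0},
    {"dp":[0,0,0],"spin":0}
  ]
}}

```text
clock: 9.05
position: [0.5063, -0.345, 0.2089]
ee_rot: [0.0, 1.0, 0.0, -0.0]
ft_force: [-0.1, -0.2, -0.5]
grip_width: 0.685
grasp_force: 27.1
```

Request:
{"op": "arm_command", "data": {
  "plan": [
    {"dp":[0,0,0.7],"spin":0},
    {"dp":[0,0,0],"spin":0}
  ]
}}

```text
clock: 9.25
position: [0.5063, -0.3451, 0.2086]
ee_rot: [0.0, 1.0, 0.0, 0.0]
ft_force: [-1.2, 0.6, 4.3]
grip_width: 0.685
grasp_force: 27.5
```

Request:
{"op": "arm_command", "data": {
  "plan": [
    {"dp":[0,0,0.7],"spin":0},
    {"dp":[0,0,0],"spin":0}
  ]
}}

```text
clock: 9.45
position: [0.5063, -0.3452, 0.2085]
ee_rot: [0.0, 1.0, 0.0, 0.0]
ft_force: [-4.9, 2.8, 11.4]
grip_width: 0.682
grasp_force: 28.1
```

Request:
{"op": "arm_command", "data": {
  "plan": [
    {"dp":[0,0,-1.2],"spin":0},
    {"dp":[0,0,0],"spin":0}
  ]
}}

```text
clock: 9.65
position: [0.5063, -0.3451, 0.2088]
ee_rot: [0.0, 1.0, -0.0, 0.0]
ft_force: [0.6, -0.4, -0.0]
grip_width: 0.681
grasp_force: 27.1
```

Request:
{"op": "arm_command", "data": {
  "plan": [
    {"dp":[0,0,0],"spin":0},
    {"dp":[0,0,0],"spin":0},
    {"dp":[0,0,0],"spin":0},
    {"dp":[0,0,0],"spin":0}
  ],
  "grip": -1
}}

```text
clock: 10.05
position: [0.5063, -0.3451, 0.2087]
ee_rot: [0.0, 1.0, 0.0, -0.0]
ft_force: [0.3, -0.1, -0.1]
grip_width: 0.999
grasp_force: 0.0
```

Request:
{"op": "arm_command", "data": {
  "plan": [
    {"dp":[0,0,-10],"spin":0},
    {"dp":[0,0,-25],"spin":0},
    {"dp":[0,0,-30],"spin":0},
    {"dp":[0,0,0],"spin":0},
    {"dp":[0,0,0],"spin":0}
  ]
}}

```text
clock: 10.55
position: [0.5064, -0.3452, 0.2749]
ee_rot: [0.0, 1.0, -0.0, 0.001]
ft_force: [-0.6, 1.1, -1.0]
grip_width: 0.996
grasp_force: 0.0
```

Run:
```python
from h import *
o=manip.get_obs();p=o['position'];print(p,o['ee_rot'],o['grip_width'])
im=viewer.camera('wrist');cv2.imwrite('pics/w7.png',im)
m=cv2.inRange(cv2.cvtColor(im,cv2.COLOR_BGR2HSV),np.array((12,40,60)),np.array((30,255,140)))
n,L,S,C=cv2.connectedComponentsWithStats(cv2.morphologyEx(m,cv2.MORPH_OPEN,np.ones((3,3),np.uint8)))
for i in range(1,n):
    x,y,w,h,a=S[i]
    if a>800:
        print(S[i],C[i])
        for z in (.0395,): print(z,quad('wrist',x-.5,x+w-.5,y-.5,y+h-.5,z))
cv2.imwrite('pics/w7c.png',cv2.resize(im[150:350,150:370],None,fx=3,fy=3,interpolation=cv2.INTER_CUBIC))
```

```text
[ 0.50643116 -0.34519939  0.27487526] [ 3.65307329e-04  9.99999474e-01 -2.77972596e-04  9.17301361e-04] 0.9955932442983055
[ 219  172   79   72 4339] [258.00276561 206.72228624]
0.0395 [ 0.5035 -0.344   0.0524  0.0513]
[286 331  59  50 864] [316.38773148 348.09722222]
0.0395 [ 0.6283 -0.2993  0.0464  0.0501]
```

View pics/w7c.png

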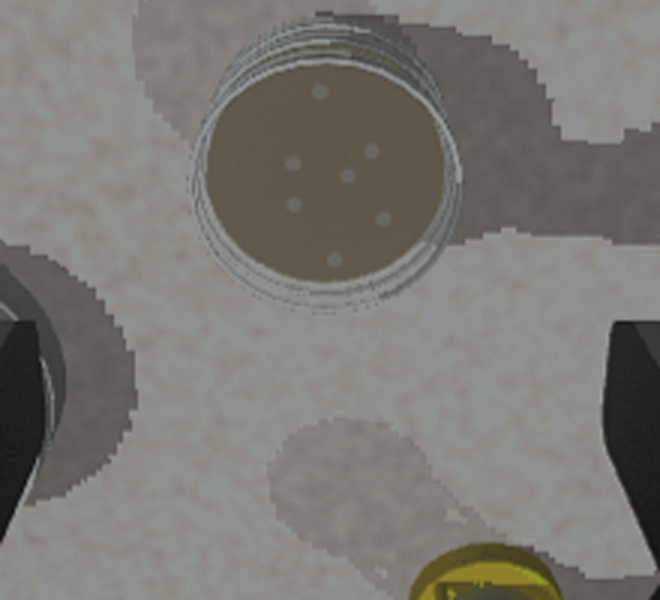

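Three dishes are stacked; the new top is centred within 1 mm of the pile's measured centre. On to dish_next.

Request:
{"op": "arm_command", "data": {
  "plan": [
    {"dp":[0,20,-15],"spin":0},
    {"dp":[0,40,-15],"spin":0},
    {"dp":[0,45,0],"spin":0},
    {"dp":[0,45,0],"spin":0},
    {"dp":[0,45,0],"spin":0}
  ]
}}

```text
clock: 11.1
position: [0.5058, -0.1482, 0.303]
ee_rot: [0.0, 1.0, 0.0, -0.001]
ft_force: [1.8, 0.7, 0.7]
grip_width: 1.001
grasp_force: 0.0
```

Request:
{"op": "arm_command", "data": {
  "plan": [
    {"dp":[0,45,0],"spin":0},
    {"dp":[0,45,0],"spin":0},
    {"dp":[0,45,0],"spin":0},
    {"dp":[0,45,0],"spin":0},
    {"dp":[0,45,0],"spin":0}
  ]
}}

```text
clock: 11.6
position: [0.5059, 0.0767, 0.3031]
ee_rot: [0.0, 1.0, -0.0, -0.001]
ft_force: [-0.2, 0.0, 0.6]
grip_width: 1.0
grasp_force: 0.0
```

Request:
{"op": "arm_command", "data": {
  "plan": [
    {"dp":[0,45,0],"spin":0},
    {"dp":[0,45,0],"spin":0},
    {"dp":[0,45,0],"spin":0},
    {"dp":[0,45,0],"spin":0},
    {"dp":[0,40,0],"spin":0}
  ]
}}

```text
clock: 12.1
position: [0.506, 0.2972, 0.3027]
ee_rot: [-0.0, 1.0, -0.0, -0.001]
ft_force: [1.2, 0.5, -0.2]
grip_width: 1.003
grasp_force: 0.0
```

Request:
{"op": "arm_command", "data": {
  "plan": [
    {"dp":[0,30,5],"spin":0},
    {"dp":[0,15,5],"spin":0},
    {"dp":[0,0,0],"spin":0},
    {"dp":[0,0,0],"spin":0}
  ]
}}

```text
clock: 12.5
position: [0.5072, 0.3384, 0.2931]
ee_rot: [0.001, 1.0, -0.001, -0.0]
ft_force: [-0.2, -0.0, -0.5]
grip_width: 0.997
grasp_force: 0.0
```

```bash
cat >> h.py <<'E'
def discs(n,im,z):
    m=cv2.inRange(cv2.cvtColor(im,cv2.COLOR_BGR2HSV),np.array((12,40,60)),np.array((30,255,140)))
    k,L,S,C=cv2.connectedComponentsWithStats(cv2.morphologyEx(m,cv2.MORPH_OPEN,np.ones((3,3),np.uint8)))
    for i in range(1,k):
        x,y,w,h,a=S[i]
        if a>800: print(S[i],C[i].round(1),quad(n,x-.5,x+w-.5,y-.5,y+h-.5,z))
E
python3 - <<'E'
from h import *
o=manip.get_obs();print(o['position'],o['ee_rot'])
im=viewer.camera('wrist');cv2.imwrite('pics/w8.png',im); discs('wrist',im,.0095)
E
```

```text
[0.50715914 0.33835633 0.29314368] [ 1.03550663e-03  9.99999030e-01 -8.44169038e-04 -3.95056733e-04]
[ 234  129   67   66 3357] [266.7 161.5] [0.4853 0.3456 0.0527 0.0533]
```

Request:
{"op": "arm_command", "data": {
  "plan": [
    {"dp":[7,2,20],"spin":0},
    {"dp":[7,3,35],"spin":0},
    {"dp":[6,2,35],"spin":0},
    {"dp":[0,0,15],"spin":0},
    {"dp":[0,0,0],"spin":0}
  ]
}}

```text
clock: 13.05
position: [0.4868, 0.3452, 0.1874]
ee_rot: [0.001, 1.0, -0.001, -0.001]
ft_force: [0.4, -0.1, 0.5]
grip_width: 0.997
grasp_force: 0.0
```

Request:
{"op": "arm_command", "data": {
  "plan": [
    {"dp":[0,0,6],"spin":0},
    {"dp":[0,0,0],"spin":0},
    {"dp":[0,0,0],"spin":0}
  ]
}}

```text
clock: 13.35
position: [0.4875, 0.347, 0.1841]
ee_rot: [0.001, 1.0, 0.001, 0.001]
ft_force: [0.3, -0.5, 1.2]
grip_width: 0.999
grasp_force: 0.0
```

Request:
{"op": "arm_command", "data": {
  "plan": [
    {"dp":[0,-1,1],"spin":0},
    {"dp":[0,0,0],"spin":0},
    {"dp":[0,0,0],"spin":0},
    {"dp":[0,0,0],"spin":0},
    {"dp":[0,0,0],"spin":0}
  ],
  "grip": 0.6
}}

```text
clock: 13.85
position: [0.487, 0.3459, 0.1827]
ee_rot: [0.0, 1.0, 0.0, 0.0]
ft_force: [-2.2, -2.0, 7.0]
grip_width: 0.669
grasp_force: 25.1
```

Request:
{"op": "arm_command", "data": {
  "plan": [
    {"dp":[0,0,-5],"spin":0},
    {"dp":[0,0,-25],"spin":0},
    {"dp":[0,0,-40],"spin":0},
    {"dp":[0,-10,-40],"spin":0},
    {"dp":[0,-30,-10],"spin":0}
  ]
}}

```text
clock: 14.35
position: [0.487, 0.3086, 0.3068]
ee_rot: [-0.002, 1.0, 0.003, 0.003]
ft_force: [1.7, 0.3, -1.0]
grip_width: 0.667
grasp_force: 26.9
```

Run:
```python
from h import *
o=manip.get_obs();p=o['position'];print(p,o['ee_rot'],o['grip_width'],o['grasp_force'])
im=viewer.camera('wrist');cv2.imwrite('pics/w9.png',im); discs('wrist',im,p[2]-.1705);discs('wrist',im,p[2]-.166)
```

```text
[0.48699094 0.3086234  0.30675176] [-0.00160849  0.99999122  0.00282101  0.00264843] 0.6667608997022616 26.871151328086853
[ 204  208  108   91 7443] [257.3 252.3] [0.4847 0.3025 0.0514 0.0491]
[ 204  208  108   91 7443] [257.3 252.3] [0.4821 0.3025 0.0498 0.0475]
```

Request:
{"op": "arm_command", "data": {
  "plan": [
    {"dp":[-6,-45,0],"spin":0},
    {"dp":[-6,-45,0],"spin":0},
    {"dp":[-6,-45,0],"spin":0},
    {"dp":[-6,-45,0],"spin":0},
    {"dp":[-6,-45,0],"spin":0}
  ]
}}

```text
clock: 14.9
position: [0.5164, 0.079, 0.302]
ee_rot: [0.0, 1.0, 0.0, 0.0]
ft_force: [0.7, -0.1, 0.1]
grip_width: 0.67
grasp_force: 26.9
```

Request:
{"op": "arm_command", "data": {
  "plan": [
    {"dp":[-5,-40,4],"spin":0},
    {"dp":[-5,-19,4],"spin":0},
    {"dp":[0,0,0],"spin":0},
    {"dp":[0,0,0],"spin":0},
    {"dp":[0,0,0],"spin":0}
  ]
}}

```text
clock: 15.4
position: [0.5265, 0.0233, 0.2939]
ee_rot: [-0.0, 1.0, 0.0, -0.0]
ft_force: [0.6, 0.2, -0.5]
grip_width: 0.671
grasp_force: 26.9
```

Run:
```python
from h import *
o=manip.get_obs();p=o['position'];print(p,o['ee_rot'],o['grip_width'],o['grasp_force'])
im=viewer.camera('wrist');cv2.imwrite('pics/w10.png',im); discs('wrist',im,p[2]-.1735)
cv2.imwrite('pics/w10c.png',cv2.resize(im[90:330,120:400],None,fx=2.5,fy=2.5,interpolation=cv2.INTER_CUBIC))
```

```text
[0.52646009 0.02327775 0.29385688] [-4.62922890e-04  9.99999852e-01  2.81560627e-04 -3.80534877e-05] 0.6710820940890891 26.867135167121887
[ 204  208  108   91 7475] [257.5 252.4] [0.5237 0.0241 0.0527 0.0502]
```

View pics/w10c.png

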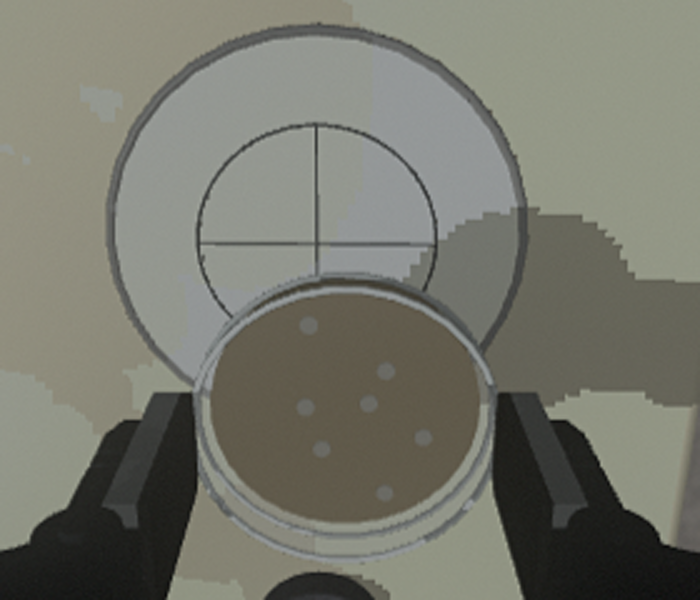

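The cross shows at crop (317,243), i.e. full (246.8,187.4), and the held dish is level.

Run:
```python
from h import *
print(atz('wrist',246.6,187.4,.05), atz('wrist',199,187,.05)[:2])
```

```text
[0.51229812 0.01664157 0.05      ] [ 0.51202872 -0.01569554]
```

Request:
{"op": "arm_command", "data": {
  "plan": [
    {"dp":[6,-3,15],"spin":0},
    {"dp":[7,-4,20],"spin":0},
    {"dp":[0,0,15],"spin":0},
    {"dp":[0,0,4],"spin":0},
    {"dp":[0,0,0],"spin":0}
  ]
}}

```text
clock: 15.95
position: [0.5135, 0.0157, 0.2396]
ee_rot: [-0.0, 1.0, 0.0, -0.0]
ft_force: [0.9, 0.6, 0.1]
grip_width: 0.671
grasp_force: 26.9
```

Request:
{"op": "arm_command", "data": {
  "plan": [
    {"dp":[0,0,1],"spin":0},
    {"dp":[0,0,0],"spin":0},
    {"dp":[0,0,0],"spin":0}
  ]
}}

```text
clock: 16.25
position: [0.5138, 0.0151, 0.2393]
ee_rot: [0.0, 1.0, 0.0, 0.0]
ft_force: [0.2, 0.3, -0.9]
grip_width: 0.665
grasp_force: 26.9
```

Request:
{"op": "arm_command", "data": {
  "plan": [
    {"dp":[0,1,1.5],"spin":0},
    {"dp":[0,0,1.5],"spin":0},
    {"dp":[0,0,0],"spin":0}
  ]
}}

```text
clock: 16.55
position: [0.5135, 0.016, 0.2356]
ee_rot: [0.0, 1.0, 0.0, -0.0]
ft_force: [0.9, -0.4, -0.3]
grip_width: 0.669
grasp_force: 26.9
```

Request:
{"op": "arm_command", "data": {
  "plan": [
    {"dp":[0,0,1.5],"spin":0},
    {"dp":[0,0,0],"spin":0}
  ]
}}

```text
clock: 16.75
position: [0.5135, 0.0159, 0.2341]
ee_rot: [0.0, 1.0, -0.0, -0.0]
ft_force: [0.5, 0.1, 0.0]
grip_width: 0.668
grasp_force: 26.9
```

Request:
{"op": "arm_command", "data": {
  "plan": [
    {"dp":[0,0,1],"spin":0},
    {"dp":[0,0,0],"spin":0}
  ]
}}

```text
clock: 16.95
position: [0.5135, 0.0159, 0.2332]
ee_rot: [0.0, 1.0, 0.0, -0.0]
ft_force: [0.3, 0.0, 0.2]
grip_width: 0.669
grasp_force: 26.9
```

Request:
{"op": "arm_command", "data": {
  "plan": [
    {"dp":[0,0,0.7],"spin":0},
    {"dp":[0,0,0],"spin":0}
  ]
}}

```text
clock: 17.15
position: [0.5136, 0.0159, 0.2329]
ee_rot: [0.0, 1.0, 0.0, 0.0]
ft_force: [-0.8, 0.4, 4.1]
grip_width: 0.668
grasp_force: 27.9
```

Contact. Release, rise, check.

Request:
{"op": "arm_command", "data": {
  "plan": [
    {"dp":[0,0,-0.3],"spin":0},
    {"dp":[0,0,0],"spin":0},
    {"dp":[0,0,0],"spin":0},
    {"dp":[0,0,0],"spin":0},
    {"dp":[0,0,0],"spin":0}
  ],
  "grip": -1
}}

```text
clock: 17.65
position: [0.5135, 0.0159, 0.2328]
ee_rot: [0.0, 1.0, 0.0, -0.0]
ft_force: [0.1, 0.2, 0.0]
grip_width: 1.0
grasp_force: 0.0
```

Request:
{"op": "arm_command", "data": {
  "plan": [
    {"dp":[0,0,-10],"spin":0},
    {"dp":[0,0,-30],"spin":0},
    {"dp":[0,0,-30],"spin":0},
    {"dp":[0,0,0],"spin":0},
    {"dp":[0,0,0],"spin":0}
  ]
}}

```text
clock: 18.15
position: [0.5137, 0.0159, 0.3039]
ee_rot: [0.0, 1.0, 0.0, 0.001]
ft_force: [-0.8, -0.2, -0.9]
grip_width: 0.998
grasp_force: 0.0
```

Run:
```python
from h import *
o=manip.get_obs();p=o['position'];print(p,o['ee_rot'],o['grip_width'])
im=viewer.camera('wrist');cv2.imwrite('pics/w11.png',im); discs('wrist',im,.0595)
# stage rim: low-saturation white disc
h=cv2.cvtColor(im,cv2.COLOR_BGR2HSV); e=cv2.Canny(im,40,100)
ys,xs=np.nonzero(e); P=np.array([atz('wrist',u,v,.05) for u,v in zip(xs,ys)])
for c in [(.5115,.0167)]:
    c=np.array(c)
    for _ in range(8):
        r=np.linalg.norm(P[:,:2]-c,axis=1); k=np.abs(r-.056)<.003
        A=np.c_[2*P[k,:2],np.ones(k.sum())]; s=np.linalg.lstsq(A,(P[k,:2]**2).sum(1),rcond=None)[0]; c=s[:2]
    print('stage rim',c,np.sqrt(s[2]+c@c),k.sum())
s=viewer.camera('side'); cv2.imwrite('pics/s1.png',s)
cv2.imwrite('pics/s1c.png',np.hstack([cv2.resize(s[80:230,210:360],(400,400),interpolation=cv2.INTER_CUBIC),cv2.resize(im[80:300,140:360],(400,400))]))
```

```text
[0.51372483 0.01591625 0.30388978] [4.11009717e-04 9.99999422e-01 3.64142243e-04 9.23931332e-04] 0.9975352900352873
[ 220  167   76   70 4043] [257.3 201.5] [0.5098 0.0165 0.0523 0.0515]Traceback (most recent call last):
  File "<stdin>", line 6, in <module>
  File "h.py", line 15, in atz
    K,R,t=cam(n); d=R.T@np.linalg.inv(K)@np.array([u,v,1.]); o=-R.T@t; return o+d*(z-o[2])/d[2]
          ~~~^^^
  File "h.py", line 9, in cam
    o=manip.get_obs(); T=np.eye(4);T[:3,:3]=Ro.from_quat(o['ee_rot']).as_matrix();T[:3,3]=o['position']
ValueError: time passes only in moves, steps and waits
```

Run:
```python
from h import *
im=cv2.imread('pics/w11.png'); K,R,t=cam('wrist')
ys,xs=np.nonzero(cv2.Canny(im,40,100)); d=np.c_[xs,ys,np.ones(len(xs))]@np.linalg.inv(K).T@R; o=-R.T@t
P=(o+d*((.05-o[2])/d[:,2])[:,None])[:,:2]; c=np.array([.5115,.0167])
for _ in range(10):
    k=np.abs(np.linalg.norm(P-c,axis=1)-.056)<.002
    s=np.linalg.lstsq(np.c_[2*P[k],np.ones(k.sum())],(P[k]**2).sum(1),rcond=None)[0]; c=s[:2]
print('rim',c,np.sqrt(s[2]+c@c),k.sum())
# magnifier: hinge expected, ball along circle; dark-pixel search in top and side
H=np.array([.5115+.13,.0167,.13])
for n in ('top','side'):
    im=viewer.camera(n); cv2.imwrite(f'pics/{n}1.png',im)
    g=im.max(2)
    for a in (75,80,85):
        X=H+.21*np.array([-np.cos(np.radians(a)),0,np.sin(np.radians(a))]); u=proj(n,X); print(n,a,u.round(1),end=' ')
    u=proj(n,H+[-.036,0,.207]); x,y=u.astype(int); w=14
    m=(g[y-w:y+w,x-w:x+w]<45); print(); print('\n'.join(''.join('#' if q else '.' for q in r) for r in m), x-w,y-w)
    for r in finder.find_in(n,'ball')[:2]: print(r['score'],r['position'])
```

```text
rim [0.5102885  0.01634508] 0.05606064189638792 995
top 75 [256.  157.4] top 80 [255.9 149.6] top 85 [255.9 141.8] 
............................
............................
............................
............................
............................
............................
............................
............................
............................
............................
............................
............................
............................
......####..........#.......
......####..........#.......
......####......#...#.......
.....#################......
############################
############################
############################
############################
..########################..
.........############.......
..........###########.......
..........#.................
............................
............................
.#.......................... 241 135
0.48 [0.6055, 0.0136, 0.3003]
0.43 [0.6495, 0.2398, 0.1036]
side 75 [275.2 106.5] side 80 [282.2 103.9] side 85 [289.2 101.9] 
............................
............................
............................
............................
............................
............................
............................
............................
............................
............................
............................
............................
............................
............................
............................
............................
............................
............................
............................
............................
............................
............................
............................
............................
............................
............................
............................
............................ 268 89
0.87 [0.607, 0.0071, 0.273]
```

Request:
{"op": "arm_command", "data": {
  "plan": [
    {"dp":[2,0,-45],"spin":0},
    {"dp":[0,0,-45],"spin":0},
    {"dp":[0,0,-45],"spin":0},
    {"dp":[0,0,-45],"spin":0},
    {"dp":[0,0,-45],"spin":0}
  ]
}}

```text
clock: 18.9
position: [0.5112, 0.0158, 0.5293]
ee_rot: [0.0, 1.0, -0.0, -0.0]
ft_force: [0.4, 0.7, -1.1]
grip_width: 0.999
grasp_force: 0.0
```

Request:
{"op": "arm_command", "data": {
  "plan": [
    {"dp":[-10,0,-20],"spin":0},
    {"dp":[0,0,0],"spin":0},
    {"dp":[0,0,0],"spin":0}
  ]
}}

```text
clock: 19.2
position: [0.5217, 0.016, 0.547]
ee_rot: [0.0, 1.0, -0.0, -0.001]
ft_force: [0.2, -0.1, -1.1]
grip_width: 1.006
grasp_force: 0.0
```

Run:
```python
from h import *
o=manip.get_obs();p=o['position'];print(p,o['ee_rot'],proj('wrist',[.595,.016,.335]))
im=viewer.camera('wrist');cv2.imwrite('pics/w12b.png',im)
for r in finder.find_in('wrist','ball')[:2]: print(r['score'],r['position'],proj('wrist',r['position']))
g=im.max(2); x,y=proj('wrist',[.595,.016,.335]).astype(int)
print('\n'.join(''.join('#' if q<50 else '+' if q<90 else '.' for q in r) for r in g[y-50:y+50:3,x-50:x+50:2]),x-50,y-50)
s=viewer.camera('side');cv2.imwrite('pics/s2.png',s); s=cv2.imread('pics/side1.png').max(2)
print('\n'.join(''.join('#' if q<60 else '+' if q<90 else '.' for q in r) for r in s[92:135,262:306]))
```

```text
[0.52169397 0.01598422 0.54698147] [ 4.73526900e-04  9.99999703e-01 -2.08118327e-04 -5.71315925e-04] [257.00319009 325.92267538]
0.73 [0.6043, 0.0128, 0.2812] [253.3464645  290.87314352]
####+++++.................................++##++##
####++.......................................++###
#####+.........................................###
#######+.....................................+####
##########++.............................+########
+################++++..........++++###############
..################################################
....############################################..
.......################++####################.....
...........+###########+#################+........
...................++##########++.................
....................############..................
..................+##############.................
..................################++++++..........
.................+#################+++............
.................##################+++++..........
.................##################++++++.+++++...
.................+################++++++++.+..
[... 2063 characters left out ...]
+++......................
...............++++++++.....................
...............++++++++.....................
...............+++++++++....................
...............+++++++++....................
...............++++++++++...................
...............++++++++++...................
................++++++++++..................
................++++++++++..................
.................+++++++++..................
.................++++++++++.................
..................+++++++++.................
..................++++.++++.................
...................+++.+++++................
...................++++.++++................
...................++++.++++................
```

Request:
{"op": "arm_command", "data": {
  "plan": [
    {"dp":[-24,0,0],"spin":0},
    {"dp":[-24,0,0],"spin":0},
    {"dp":[-25,0,7],"spin":0},
    {"dp":[0,0,25],"spin":0},
    {"dp":[0,0,25],"spin":0}
  ]
}}

```text
clock: 19.85
position: [0.5949, 0.0158, 0.4888]
ee_rot: [0.001, 1.0, -0.0, -0.001]
ft_force: [0.4, 0.3, -0.2]
grip_width: 0.999
grasp_force: 0.0
```

Request:
{"op": "arm_command", "data": {
  "plan": [
    {"dp":[0,0,0],"spin":0},
    {"dp":[0,0,0],"spin":0}
  ]
}}

```text
clock: 20.05
position: [0.5944, 0.0159, 0.4909]
ee_rot: [0.0, 1.0, -0.0, -0.001]
ft_force: [-0.2, 0.3, 0.7]
grip_width: 1.002
grasp_force: 0.0
```

Request:
{"op": "arm_command", "data": {
  "plan": [
    {"dp":[0,0,0],"spin":0},
    {"dp":[0,0,0],"spin":0},
    {"dp":[0,0,0],"spin":0},
    {"dp":[0,0,0],"spin":0},
    {"dp":[0,0,0],"spin":0}
  ],
  "grip": 1,
  "newtons": 25
}}

```text
clock: 20.55
position: [0.5945, 0.0158, 0.4914]
ee_rot: [0.0, 1.0, 0.0, 0.0]
ft_force: [-0.3, -0.4, 3.2]
grip_width: 0.261
grasp_force: 24.3
```

Request:
{"op": "arm_command", "data": {
  "plan": [
    {"dp":[19.4,0,5.3],"spin":0},
    {"dp":[20.5,0,7.9],"spin":0},
    {"dp":[19.6,0,9.9],"spin":0},
    {"dp":[18.4,0,12],"spin":0},
    {"dp":[17.1,0,13.8],"spin":0}
  ]
}}

```text
clock: 21.05
position: [0.4992, 0.0158, 0.4426]
ee_rot: [0.0, 1.0, 0.0, 0.002]
ft_force: [6.5, 0.2, 0.5]
grip_width: 0.262
grasp_force: 24.9
```

Request:
{"op": "arm_command", "data": {
  "plan": [
    {"dp":[15.6,0,15.6],"spin":0},
    {"dp":[13.8,0,17.1],"spin":0},
    {"dp":[12,0,18.4],"spin":0},
    {"dp":[9.9,0,19.6],"spin":0},
    {"dp":[0,0,0],"spin":0}
  ]
}}

```text
clock: 21.55
position: [0.4474, 0.0159, 0.3701]
ee_rot: [0.0, 1.0, 0.0, -0.0]
ft_force: [-0.5, 0.5, 3.0]
grip_width: 0.258
grasp_force: 25.6
```

Request:
{"op": "arm_command", "data": {
  "plan": [
    {"dp":[7.9,0,20.5],"spin":0},
    {"dp":[0,0,0],"spin":0},
    {"dp":[0,0,0],"spin":0}
  ]
}}

```text
clock: 21.85
position: [0.4408, 0.016, 0.3519]
ee_rot: [0.0, 1.0, 0.0, -0.0]
ft_force: [-3.0, -0.8, 3.7]
grip_width: 0.259
grasp_force: 25.8
```

Request:
{"op": "arm_command", "data": {
  "plan": [
    {"dp":[0,0,0],"spin":0},
    {"dp":[0,0,0],"spin":0},
    {"dp":[0,0,0],"spin":0},
    {"dp":[0,0,0],"spin":0},
    {"dp":[0,0,0],"spin":0}
  ],
  "grip": -1
}}

```text
clock: 22.35
position: [0.4404, 0.016, 0.3508]
ee_rot: [0.0, 1.0, 0.0, -0.0]
ft_force: [-1.2, -1.3, 1.2]
grip_width: 0.997
grasp_force: 0.0
```

```bash
cat > mag.py <<'E'
from h import *
from scipy.optimize import least_squares
H=np.array([.6403,.0163,.130])
B=lambda a:H+.21*np.array([-np.cos(a),0,np.sin(a)])
def show(n,guess,w=26,thr=55,st=2):
    im=viewer.camera(n);cv2.imwrite(f'pics/mag_{n}_{manip.get_obs()["clock"]:.2f}.png',im)
    x,y=proj(n,B(np.radians(guess))).astype(int);g=im.max(2)
    for a in (guess-8,guess,guess+8): print(n,a,proj(n,B(np.radians(a))).round(1))
    y0=max(y-w,0);x0=max(x-w,0);print(x0,y0)
    print('\n'.join(''.join('#' if q<thr else '+' if q<90 else '.' for q in r) for r in g[y0:y+w:st,x0:x+w:st]))
E
python3 - <<'E'
from mag import *
o=manip.get_obs();print(o['position'])
show('wrist',25,44,50,3); show('side',25,18,60,1)
E
```

```text
[0.44037906 0.0159879  0.35082914]
wrist 17 [256.9 273.6]
wrist 25 [256.8 337.5]
wrist 33 [256.7 432.2]
212 293
.............#####............
...........##########.........
.........+############........
........+##############.......
........################......
.......#################......
.......##################.....
......+##################.....
......###################+....
......####################....
......####################....
......####################....
......####################....
......###################.....
......+##################.....
.......##################.....
.......+################......
........###############+......
.........##############.......
....+#####################+...
##############################
#############++++++###########
#############....++###########
#############....+############
##############...#############
##############################
##############################
##############################
##############################
##############################
side 17 [219.8 164.8]
side 25 [223.2 155.2]
side 33 [228.2
[... 647 characters left out ...]
.....+##################.....+##++
.......+##################....+##+..
.......++##++#############....###...
.........++..+############....##+...
.............+############....+#+...
.............+############+...+##...
.............+############+...+##+..
..............+###########+...+###+.
..............+###########.....+###+
..............+###########......+###
..............+##########+.......+##
...............+########+.........+#
...............+########...........+
...............++#######............
...............++#######............
...............++#######............
................+######+............
................+######+............
.................+#####+............
```

Request:
{"op": "arm_command", "data": {
  "plan": [
    {"dp":[-4,0,-10],"spin":0},
    {"dp":[-3,0,-8],"spin":0},
    {"dp":[0,0,0],"spin":0},
    {"dp":[0,0,0],"spin":0}
  ]
}}

```text
clock: 22.85
position: [0.4475, 0.016, 0.3691]
ee_rot: [0.0, 1.0, 0.0, 0.0]
ft_force: [-0.3, -0.5, -0.4]
grip_width: 1.0
grasp_force: 0.0
```

Request:
{"op": "arm_command", "data": {
  "plan": [
    {"dp":[0,0,0],"spin":0},
    {"dp":[0,0,0],"spin":0},
    {"dp":[0,0,0],"spin":0},
    {"dp":[0,0,0],"spin":0},
    {"dp":[0,0,0],"spin":0}
  ],
  "grip": 1
}}

```text
clock: 23.35
position: [0.4473, 0.016, 0.3687]
ee_rot: [0.0, 1.0, 0.0, -0.0]
ft_force: [-0.7, 0.8, 0.5]
grip_width: 0.26
grasp_force: 24.4
```

Request:
{"op": "arm_command", "data": {
  "plan": [
    {"dp":[7.1,0,18.8],"spin":0},
    {"dp":[5.7,0,21.2],"spin":0},
    {"dp":[3.5,0,21.7],"spin":0},
    {"dp":[1.1,0,22],"spin":0},
    {"dp":[0,0,0],"spin":0}
  ]
}}

```text
clock: 23.85
position: [0.4298, 0.016, 0.2836]
ee_rot: [0.0, 1.0, -0.0, -0.0]
ft_force: [-0.3, 1.0, 2.7]
grip_width: 0.26
grasp_force: 24.9
```

Request:
{"op": "arm_command", "data": {
  "plan": [
    {"dp":[-0.2,0,8],"spin":0},
    {"dp":[-0.3,0,6.6],"spin":0},
    {"dp":[0,0,0],"spin":0},
    {"dp":[0,0,0],"spin":0},
    {"dp":[0,0,0],"spin":0}
  ]
}}

```text
clock: 24.35
position: [0.4304, 0.016, 0.2707]
ee_rot: [0.0, 1.0, 0.0, -0.0]
ft_force: [-3.2, -0.1, 3.5]
grip_width: 0.261
grasp_force: 25.0
```

Request:
{"op": "arm_command", "data": {
  "plan": [
    {"dp":[0,0,0],"spin":0},
    {"dp":[0,0,0],"spin":0},
    {"dp":[0,0,0],"spin":0},
    {"dp":[0,0,0],"spin":0},
    {"dp":[0,0,0],"spin":0}
  ],
  "grip": -1
}}

```text
clock: 24.85
position: [0.4305, 0.016, 0.2705]
ee_rot: [0.0, 1.0, 0.0, 0.0]
ft_force: [-0.4, 0.2, 0.6]
grip_width: 1.002
grasp_force: 0.0
```

Run:
```python
from mag import *
o=manip.get_obs();print(o['position'],o['ft_force'])
show('wrist',1,44,50,3)
```

```text
[0.43048339 0.01599304 0.27050488] [-0.37273986  0.2496893   0.64822374]
wrist -7 [256.9 269.9]
wrist 1 [256.7 307.9]
wrist 9 [256.5 377.9]
212 263
.............................+
..............................
..............................
..............................
..............................
...............++.............
............########..........
..........############........
.........##############.......
........################......
.......#################+.....
.......##################+....
....+.+##################.....
...+..####################....
......####################..+.
......####################...+
.....+####################....
....+.####################+...
......######+#############.+..
+.....####################....
......+##################.....
+......##################.....
+.......################......
+.......###############+......
.........#############+.......
..........+##########.........
............#######+..........
............++....+...........
............+++++++...........
............++++++++..........
```

Request:
{"op": "arm_command", "data": {
  "plan": [
    {"dp":[0,0,-10],"spin":0},
    {"dp":[0,0,-10.5],"spin":0},
    {"dp":[0,0,0],"spin":0},
    {"dp":[0,0,0],"spin":0}
  ]
}}

```text
clock: 25.3
position: [0.4306, 0.016, 0.2915]
ee_rot: [0.0, 1.0, 0.0, 0.001]
ft_force: [0.4, 0.2, -0.0]
grip_width: 1.0
grasp_force: 0.0
```

Request:
{"op": "arm_command", "data": {
  "plan": [
    {"dp":[0,0,0],"spin":0},
    {"dp":[0,0,0],"spin":0},
    {"dp":[0,0,0],"spin":0},
    {"dp":[0,0,0],"spin":0},
    {"dp":[0,0,0],"spin":0}
  ],
  "grip": 1
}}

```text
clock: 25.8
position: [0.4304, 0.016, 0.2909]
ee_rot: [0.0, 1.0, 0.0, -0.0]
ft_force: [-0.6, -0.3, -0.1]
grip_width: 0.257
grasp_force: 24.4
```

Request:
{"op": "arm_command", "data": {
  "plan": [
    {"dp":[0,0,10],"spin":0},
    {"dp":[-0.4,0,10],"spin":0},
    {"dp":[-0.4,0,5.3],"spin":0},
    {"dp":[0,0,0],"spin":0},
    {"dp":[0,0,0],"spin":0}
  ]
}}

```text
clock: 26.3
position: [0.4316, 0.016, 0.2658]
ee_rot: [0.0, 1.0, -0.0, 0.0]
ft_force: [1.3, -0.1, 3.6]
grip_width: 0.255
grasp_force: 24.7
```

Request:
{"op": "arm_command", "data": {
  "plan": [
    {"dp":[0,0,0],"spin":0},
    {"dp":[0,0,0],"spin":0},
    {"dp":[0,0,0],"spin":0},
    {"dp":[0,0,0],"spin":0},
    {"dp":[0,0,0],"spin":0}
  ],
  "grip": -1
}}

```text
clock: 26.8
position: [0.4312, 0.016, 0.2657]
ee_rot: [0.0, 1.0, 0.0, -0.0]
ft_force: [0.9, -0.3, 0.2]
grip_width: 1.002
grasp_force: 0.0
```

Run:
```python
from mag import *
o=manip.get_obs();print(o['position'],o['ft_force'])
show('wrist',0,44,50,3)
```

```text
[0.43116778 0.01599561 0.26565363] [ 0.89791316 -0.32266835  0.2033966 ]
wrist -8 [256.8 270.8]
wrist 0 [256.7 308.2]
wrist 8 [256.4 378.1]
212 264
............................+.
..............................
..............................
.............+#####...........
...........##########.........
..........############........
.........##############.......
........################......
.......#################+.....
.......##################.....
......+##################.....
......####################....
.....+####################....
......####################....
......######+#############....
......#####++#############....
.+....######+############+...+
.....++##################++...
+...+..#################+.+...
+..+....################...+..
........+##############.....+.
.........+############+.......
..........+##########.........
............++#####...........
............++....++..........
............++....+...........
............+++++++...........
............+++++++...........
............+++++++...........
..............+++++...........
```

Request:
{"op": "arm_command", "data": {
  "plan": [
    {"dp":[0,0,-15],"spin":0},
    {"dp":[0,0,-30],"spin":0},
    {"dp":[0,0,-40],"spin":0},
    {"dp":[0,0,-40],"spin":0},
    {"dp":[0,20,-40],"spin":0}
  ]
}}

```text
clock: 27.35
position: [0.431, 0.034, 0.4325]
ee_rot: [0.002, 1.0, -0.0, 0.0]
ft_force: [1.8, 0.7, -0.5]
grip_width: 1.001
grasp_force: 0.0
```

Request:
{"op": "arm_command", "data": {
  "plan": [
    {"dp":[0,40,-20],"spin":0},
    {"dp":[0,45,0],"spin":0},
    {"dp":[0,45,0],"spin":0},
    {"dp":[0,20,0],"spin":0},
    {"dp":[0,0,0],"spin":0}
  ]
}}

```text
clock: 27.85
position: [0.4307, 0.1892, 0.4503]
ee_rot: [-0.002, 1.0, -0.0, -0.0]
ft_force: [0.4, -0.2, 0.0]
grip_width: 1.0
grasp_force: 0.0
```

Run:
```python
from mag import *
o=manip.get_obs();print(o['position'])
show('side',0,20,60,1)
im=cv2.imread(sorted(__import__('glob').glob('pics/mag_side*'))[-1])
# lens ring centre, predicted
for a in (-4,0,4): print('lens',a,proj('side',H+.13*np.array([-np.cos(np.radians(a)),0,np.sin(np.radians(a))])).round(1))
x,y=proj('side',H+[-.13,0,0]).astype(int); g=im.max(2)
print(x-32,y-28);print('\n'.join(''.join('#' if q<60 else '+' if q<90 else '.' for q in r) for r in g[y-28:y+28,x-32:x+32]))
w=viewer.camera('wrist');cv2.imwrite('pics/w20.png',w)
for n,t in (('side','lens'),('side','ball'),('side','dish_next'),('side','pile_top')):
    for r in finder.find_in(n,t)[:6]: print(n,t,r['score'],np.round(r['position'],4))
```

```text
[0.43069786 0.18917758 0.45027005]
side -8 [219.3 193.1]
side 0 [217.9 184.5]
side 8 [217.9 175.4]
197 164
........................................
........................................
........................................
........................................
........................................
........................................
........................................
........................................
........................................
......................................++
.....................................+++
....................................+#+.
...................................+#+..
..................................+##+..
..................................+#+...
..................................##+...
.................................+##+...
.................................+##+...
.....................++++.........+#+...
....................+###++........+##...
...................++####+........+##+..
...................+#####++.......+###+.
...................+##+###+........+###+
...................++#+###+.........+###
.........
[... 3862 characters left out ...]
.........................................
++..............................................................
++..............................................................
++..............................................................
++..............................................................
+++.............................................................
+++.............................................................
++++............................................................
side lens 0.93 [0.512  0.0054 0.1322]
side lens 0.45 [ 0.518  -0.0219  0.0489]
side ball 0.96 [0.5135 0.0126 0.1315]
side dish_next 0.7 [0.5063 0.0102 0.0642]
side pile_top 0.68 [ 0.4961 -0.3675  0.0257]
```

Run:
```python
from h import *
a=cv2.imread('pics/top0.png');b=viewer.camera('top')
def tan(im,u,v,r=16):
    c=cv2.cvtColor(im[v-r:v+r,u-r:u+r],cv2.COLOR_BGR2HSV);m=cv2.inRange(c,np.array((12,40,50)),np.array((30,255,150)))
    k,L,S,C=cv2.connectedComponentsWithStats(m);i=1+np.argmax(S[1:,4]);return S[i],C[i]+[u-r,v-r]
for im,z in ((a,.0245),(b,.0395)):
    S,c=tan(im,374,203);print('pile',S[2:],c,atz('top',*c,z))
for n,(u,v) in dict(bottle=(177,152),timer=(362,146)).items():
    print(n,cv2.absdiff(a[v-12:v+12,u-12:u+12],b[v-12:v+12,u-12:u+12]).mean())
```

```text
pile [ 19  18 242] [374.08264463 201.84297521] [ 0.50413488 -0.34450285  0.0245    ]
pile [ 19  18 245] [375.5755102  201.31428571] [ 0.50450196 -0.3450005   0.0395    ]
bottle 8.362268518518519
timer 8.167824074074074
```

```bash
python3 -c "
from workcell import manip
print(manip.hand_in())"
```

```text
the job is handed in; nothing more can be done
None
```

I handed the job in at about 28 s: the counted dish is within 1 mm of centre on the pile, the new dish is within 1 mm of the stage's centre, and the released lens measures level to about 1°. I did not re-locate the bottle or the timer; the arm kept clear of both and I saw no sign that either had moved.

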